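# Clear the toaster and hold its lever at the third click

### The arm

A 6-joint arm with a two-finger parallel gripper is mounted at the origin on a cart in front of the work surface, level with it; the furniture and walls round the work are solid. World frame = base frame: x ahead of the robot, y to its left, z up, the work surface at z = 0. Lengths are in m, angles in rad, forces in N, time in s.
With the tool pointing down it reaches from about 0.275 to 1 m from the base axis. Payload 8.4 kg.
Tool frame: the origin (TCP) lies where the fingers leave the gripper's body, on its centre line; the fingertips stand tcp_to_tips ahead of it and the grasp point (between the pads) lies 54 mm ahead of it (tcp_to_tips is the distance from the TCP to the fingertips, in m); z points along the fingers, y is the line along which they close (so a half turn about z gives the same grasp; the last joint's range is limited). The gripper opens to 85 mm and grips with 20 to 120 N. Pads are 22 mm wide; open, the fingers measure 114 mm over their backs; the gripper's body (76 mm by 85 mm) begins 54 mm behind the grasp point. The pads swing forward as they close: fully open they stand 13 mm farther back than shut.
Start: joints at [-1.154, 0.353, 1.633, -0, 1.155, -0.002], TCP at [0.254, -0.571, 0.304] pointing down, gripper open.
Joint ranges: [-2.63, 2.63], [-0.92, 2.1], [0.06, 2.66], [-1.3, 4.44], [0, 2.69], [-3.02, 3.02]. Speed limits (rad/s): [2.22, 2.22, 2.79, 3.14, 3.14, 3.14].

### API

Orientations are given as a unit quaternion [w, x, y, z].
In Python, from station import * gives the robot as it stands.
- The arm moves only by the shell command python3 -m inch 'ROWS' [FORCE]. ROWS is JSON, a list of rows, each a list of 7 numbers: the turn, a rotation vector about the tool's x, y, z in degrees, then the shift along the tool's x, y, z in mm, then the closure, from 0 (fully open) to 1 (shut). A call has 1 to 5 rows; each row is the pose to reach, as a shift and turn from the pose commanded when the call began, along the tool's axes at that moment; what a row does not reach only later rows make up. A row lasts 1/12 s, in which the tool goes at most 41.7 mm and 7.16 degrees, less where a joint would pass 70% of its speed; a pose out of reach is approached as far as the arm can. A call with a gripper value outside its range is refused whole. The fingers move at their own pace and stop on an object; FORCE is the grip in N (left out, the last holds). Time passes only in rows, so rows that repeat a pose let the fingers close. It gives the time, the measured TCP pose, the force, the opening and the grip force at its end, in the units of the state.
- get_state(): the state, without advancing time (a new reading comes with each control period).
- camera(name): name is "scene" or "top" or "wrist"; returns a dict with "pixels" (400x640x3 uint8, red, green, blue), "fovy" (degrees; the focal length in pixels is half the picture's height over the tangent of half this angle, whatever the lens; pixels are square), "cx", "cy" (the principal point, pixels), "R" (3x3) and "t" (3): a world point X has camera coordinates R X + t. Camera axes: x right, y down, z forward; pixel columns grow to the right and rows downward; lengths in m; the calibration is good to about 2 mm. A picture is of the moment at which its call begins. There is no depth.
- sign_off(): hands the job in; it is judged then, once.
Trained networks look in a picture, given as the dict that the camera call returned (one of the last four; its "shot" number tells which), for a name from the list of things; names that differ only in an ending like _2 or _b are one class to them, and where a whole thing is asked for, a point or a joint stands for the part that bears it (a point fixed in the world has none). Each returns a list of dicts, best first, with "p" (0 to 1); they miss things now and then, are a little off and sometimes report something else, mostly with a low value. They report only what shows in the picture. A call takes as long as a camera call. They do not tell look-alikes from the thing itself.
- boxes_of(picture, label): "at" ([x, y, z] in m, in world coordinates, good to about 4 mm: the middle of the surface that is visible of it).
- silhouettes(picture, label): "mask" (400x640 bool, what is visible of it).
The state is a dict: "time_s": time; "joints": joint angles; "qd": joint speeds; "joint_efforts": joint torques, N m; "eef_pos": TCP position; "eef_rot": TCP orientation; "wrist_force": force on the tool from outside, world axes, zero at the start; "torque": the same for the moment, N m; "gripper_width": finger opening in m; "grasp_force": force on a finger pad.
Only numpy, scipy, OpenCV 4.12 (cv2) and the standard library are available. Lean on these libraries where they do the work, as an engineer would, in place of code of your own. Each camera call takes 0.05 s, during which the arm holds its last target. There are 200 camera calls.

### The job

Somebody left an empty matchbox on top of the toaster. First put it in the scrap bowl and let go of it there; then press the toaster's spring-loaded lever down past the first two clicks to the third click, without pushing it on to the bottom stop, and finish while still holding it there with the fingers, because it springs back up when let go. Leave everything else as it stands, the bowl upright.

Things in the scene. Friction and masses are not known exactly. Their poses are not given: they have to be found in the camera images.
- toaster: two-slot toaster, 198 x 166 x 166 mm (x, y, z), fixed. Origin: centre of its underside. The lever is on its -x end (front). Its top is solid, nearly flat, 165 mm up, rounded at the edges. Nearby and fixed: right of it, before the bowl, a dish rack with plates to about 0.2 m up; left of it a bread basket on the oven, top 0.39 m up; a wall shelf 0.7 m up behind, so keep the hand low there.
- toaster_lever (a joint): press-down lever on the toaster's front: 0 = fully up, grows to 0.055 m at the bottom stop (moves straight down). Clicks at 0.014, 0.028 and 0.042 m: the third click is 0.042, 13 mm short of the bottom stop. A spring always pushes it up: about 3.5 N at the top to 6 N at the third click, plus or minus 2 N of ripple between clicks. It returns fully up when let go.
- lever_top (a point): centre of the upper face of the lever's finger tab, moving with the lever. The tab is 32 mm wide (toaster y), 12 mm thick and sticks out 18 mm from the front panel of the toaster (this point lies midway, 9 mm from its free end). With the lever up it is 138 mm above the worktop, 27 mm below the toaster's top. The upright front panel behind it is 9 mm farther in +x of the toaster.
- matchbox: closed empty matchbox, 36 x 53 x 15 mm (x, y, z), loose, 20 g, lying flat on the toaster's top. Origin: centre of its underside.
- bowl: round white open scrap bowl, loose, 150 mm across the rim, 67 mm high, inner floor about 8 mm up and about 85 mm wide, wall a few mm thick and flaring out. Origin: centre of its underside.
- pepper_mill: bystander: small clear shaker, 44 mm across, 90 mm high, loose. Origin: centre of its underside.
- jar: bystander: small glass jar with a lid, 60 mm across, 86 mm high, loose. Origin: centre of its underside.
- lemon: bystander: lemon, 71 x 53 x 51 mm, loose, in front of the toaster's right side. Origin: centre of its underside.
There are look-alikes about, which are no part of the job. What is meant by the matchbox is not grey, and is the smaller of those in its own colour.

How it is judged:
On the way, in this order (a step that is already met when the one before it is completed fails the run):
1. the matchbox lies in the bowl, let go, with the lever still up (horizontal distance between matchbox and bowl below 0.05 m and z of matchbox in the frame of bowl below 0.055 m and contact force between the fingers and matchbox below 0.1 N and value of joint toaster_lever below 0.008 m), for 0.2 s.
2. the lever is held at the third click for half a second (value of joint toaster_lever between 0.037 and 0.047 m), for 0.5 s.
At the end, for the whole second after the job is handed in: the fingers hold the lever at the third click (joint between 0.037 and 0.047 m, pressing with more than 1.5 N), the matchbox lies still in the bowl (within 50 mm of its centre line and below 55 mm above its base), and the bowl stands upright within 60 mm of where it was (all of step 2 and contact force between the fingers and toaster above 1.5 N and horizontal distance between matchbox and bowl below 0.05 m and z of matchbox in the frame of bowl below 0.055 m and linear speed of matchbox below 0.02 m/s and angle between bowl's own z axis and vertical below 0.2 rad and distance of bowl from where it was at the start of the episode below 0.06 m); the arm keeps its last pose, push and grip.
It fails at once if the lever is pushed to the bottom stop (beyond 0.051 m) (value of joint toaster_lever above 0.051 m).
It fails at once if the shaker, jar or lemon is moved more than 30 mm (distance of any of pepper_mill, jar, lemon from where it was at the start of the episode above 0.03 m).
It also fails if it takes over 56 s, if anything falls off the work surface, if the arm or the gripper's body presses on something with over 40 N, if the wrist force passes 120 N, or if a joint passes its speed limit or range.

## Working session

There is one attempt and no reset: what is moved stays moved. The work goes in short steps, Python scripts to look and compute and a shell command to move; the robot and the scene stay as the last step left them, time stands still between calls to the robot, and variables do not carry over. Pictures are saved under pics/ and viewed, at most 10 in all, crops included, and the job is handed in when it is done.

```bash
mkdir -p pics; ls
cat > h.py <<'E'
from station import *
import numpy as np, cv2
from scipy.spatial.transform import Rotation as Ro
def save(c,n): cv2.imwrite('pics/'+n+'.png',c['pixels'][:,:,::-1])
def ray(c,u,v,z):
    f=200/np.tan(np.radians(c['fovy']/2)); d=c['R'].T@np.array([(u-c['cx'])/f,(v-c['cy'])/f,1]); o=-c['R'].T@c['t']
    return o+d*(z-o[2])/d[2]
def proj(c,X):
    f=200/np.tan(np.radians(c['fovy']/2)); p=c['R']@np.array(X)+c['t']; return p[:2]/p[2]*f+[c['cx'],c['cy']]
E
python3 - <<'E'
from h import *
s=get_state(); print({k:np.round(v,3) for k,v in s.items()})
import station; print([k for k in dir(station) if not k.startswith('_')], globals().get('tcp_to_tips'))
for n in ('scene','top'):
    c=camera(n); save(c,n+'1'); c['R']=np.array(c['R']);c['t']=np.array(c['t'])
    print(n,np.round(-c['R'].T@c['t'],2))
    for l in ('matchbox','bowl','toaster','lever_top','pepper_mill','jar','lemon'):
        print(l,[(np.round(b['at'],3).tolist(),round(b['p'],2),proj(c,b['at']).astype(int).tolist()) for b in boxes_of(c,l)][:4])
E
```

```text
pics
{'time_s': np.float64(0.0), 'joints': array([-1.154,  0.354,  1.634, -0.   ,  1.155, -0.002]), 'qd': array([-0.   , -0.002,  0.003,  0.001, -0.001, -0.001]), 'joint_efforts': array([-0.0000e+00, -6.0526e+01, -3.4207e+01, -0.0000e+00,  1.0000e-02,
        0.0000e+00]), 'eef_pos': array([ 0.254, -0.571,  0.303]), 'eef_rot': array([-0.001,  0.978,  0.208, -0.   ]), 'wrist_force': array([-0.194,  0.831, -0.26 ]), 'torque': array([ 0.001, -0.057, -0.039]), 'grasp_force': np.float64(0.0), 'gripper_width': np.float64(0.086)}
['MotionError', 'boxes_of', 'camera', 'get_state', 'sign_off', 'silhouettes', 'tcp_to_tips'] 0.0726
scene [-0.15 -0.92  1.04]
matchbox [([0.327, 0.328, 0.013], 0.45, [261, 214])]
bowl [([0.429, -0.265, 0.028], 0.87, [385, 307])]
toaster [([0.442, 0.257, 0.076], 0.6, [297, 199])]
lever_top []
pepper_mill [([0.4, 0.399, 0.042], 0.57, [269, 191])]
jar []
lemon [([0.365, 0.165, 0.04], 0.69, [291, 228])]
top [0.21 0.09 1.22]
matchbox [([0.302, 0.334, 0.022], 0.94, [229, 246]), ([0.538, 0.305, 0.176], 0.76, [234, 158]), ([0.395, 0.519, 0.012], 0.59, [173, 216])]
bowl [([0.431, -0.318, 0.018], 0.8, [437, 212])]
toaster [([0.501, 0.265, 0.162], 0.77, [248, 173])]
lever_top [([0.442, 0.235, 0.139], 0.49, [258, 195])]
pepper_mill [([0.401, 0.408, 0.077], 0.51, [203, 211])]
jar [([0.536, -0.231, 0.087], 0.77, [414, 173])]
lemon [([0.373, 0.175, 0.042], 0.64, [280, 224])]
```

View pics/top1.png

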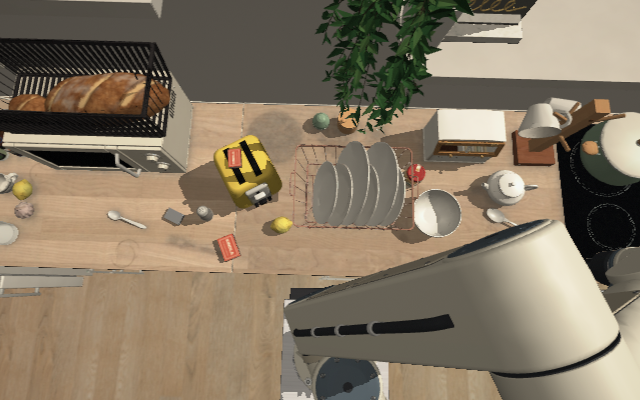

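View pics/scene1.png

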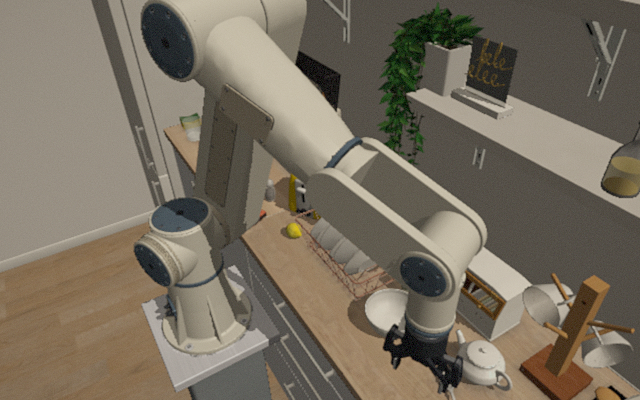

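The top view shows the yellow toaster at about (248,172), turned roughly 23° with its lever end at (260,195). The small red matchbox is on top of it at (234,158). The larger red box at (229,247) and the grey one at (173,216) are decoys. The bowl is at (437,213) with the jar's red lid at (416,173) behind it. The scene view shows the gripper to the right of the bowl, at (425,360).

Run:
```python
from h import *
c=camera('top'); c['R']=np.array(c['R']);c['t']=np.array(c['t'])
p=c['pixels'].astype(int)
hsv=cv2.cvtColor(c['pixels'],cv2.COLOR_RGB2HSV)
def rect(m,z):
    ys,xs=np.nonzero(m); P=np.array([ray(c,u,v,z)[:2] for u,v in zip(xs,ys)],np.float32)
    r=cv2.minAreaRect(P); print(np.round(r[0],3),np.round(r[1],3),r[2],'mean',P.mean(0).round(3),len(P))
    print(np.round(cv2.boxPoints(r),3).tolist())
h,s,v=hsv[...,0].astype(int),hsv[...,1],hsv[...,2]
red=((h<9)|(h>172))&(s>130)&(v>90); m=red.copy(); m[:]=0; m[140:180,218:255]=red[140:180,218:255]; rect(m,0.18)
m[:]=0; m[230:265,210:245]=red[230:265,210:245]; rect(m,0.02)
yel=(abs(h-27)<8)&(s>120)&(v>90); m[:]=0; m[130:212,205:285]=yel[130:212,205:285]; rect(m,0.15)
b=silhouettes(c,'bowl')[0]; rect(b['mask'],0.067)
cv2.imwrite('pics/crop.png',cv2.resize(c['pixels'][125:225,190:310,::-1],None,fx=6,fy=6,interpolation=cv2.INTER_CUBIC))
```

```text
[0.542 0.306] [0.051 0.034] 3.8138890266418457 mean [0.542 0.305] 191
[[0.5149999856948853, 0.32100000977516174], [0.5170000195503235, 0.28700000047683716], [0.5680000185966492, 0.28999999165534973], [0.5659999847412109, 0.3240000009536743]]
[0.302 0.337] [0.074 0.051] 23.825769424438477 mean [0.301 0.338] 334
[[0.257999986410141, 0.34599998593330383], [0.27799999713897705, 0.29899999499320984], [0.34599998593330383, 0.32899999618530273], [0.32499998807907104, 0.37599998712539673]]
[0.513 0.272] [0.195 0.149] 29.04729461669922 mean [0.524 0.28 ] 1853
[[0.3919999897480011, 0.28999999165534973], [0.46399998664855957, 0.1599999964237213], [0.6349999904632568, 0.2549999952316284], [0.5630000233650208, 0.38499999046325684]]
[ 0.42  -0.301] [0.14  0.149] 88.38191223144531 mean [ 0.419 -0.299] 1849
[[0.3440000116825104, -0.36899998784065247], [0.49300000071525574, -0.37299999594688416], [0.4970000088214874, -0.2329999953508377], [0.3479999899864197, -0.2290000021457672]]
```

View pics/crop.png

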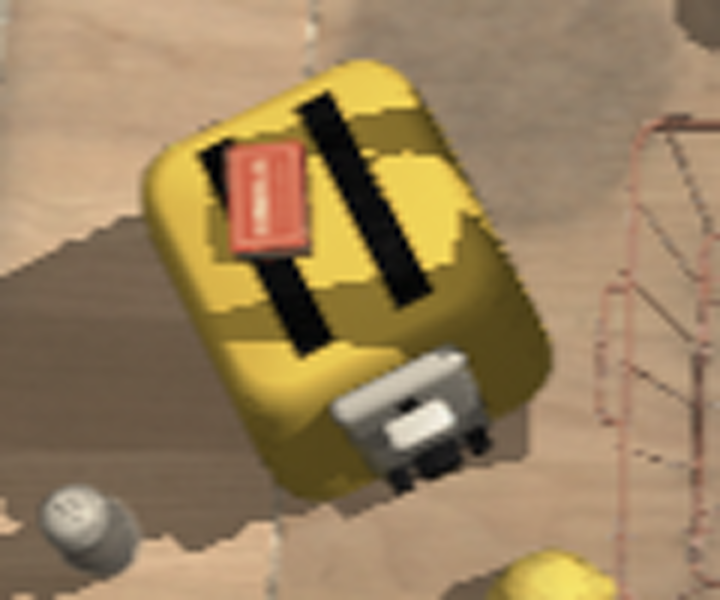

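```bash
python3 -m inch '[[0,0,0,0,0,-90,0],[0,0,0,0,0,-90,0],[0,0,0,0,0,-90,0]]' 20
python3 -m inch '[[0,0,0,124,-137,0,0],[0,0,0,124,-137,0,0],[0,0,0,124,-137,0,0],[0,0,0,124,-137,0,0],[0,0,0,124,-137,0,0]]'
python3 -m inch '[[0,0,0,124,-137,0,0],[0,0,0,124,-137,0,0],[0,0,0,124,-137,0,0],[0,0,0,124,-137,0,0],[0,0,0,124,-137,0,0]]'
python3 -m inch '[[0,0,0,124,-137,0,0],[0,0,0,124,-137,0,0],[0,0,0,124,-137,0,0],[0,0,0,124,-137,0,0],[0,0,0,124,-137,0,0]]'
python3 -m inch '[[0,0,0,124,-137,0,0],[0,0,0,124,-137,0,0],[0,0,0,124,-137,0,0],[0,0,0,124,-137,0,0],[0,0,0,124,-137,0,0]]'
python3 -m inch '[[0,0,0,80,-137,0,0],[0,0,0,80,-137,0,0],[0,0,0,80,-137,0,0],[0,0,0,80,-137,0,0],[0,0,0,80,-137,0,0]]'
python3 - <<'E'
from h import *
c=camera('wrist'); save(c,'w1')
s=get_state(); print(s['time_s'],s['eef_pos'],s['eef_rot'])
c['R']=np.array(c['R']);c['t']=np.array(c['t'])
for l in ('matchbox','lever_top','toaster'):
  print(l,[(np.round(b['at'],3).tolist(),round(b['p'],2),proj(c,b['at']).astype(int).tolist()) for b in boxes_of(c,l)][:4])
E
```

```text
time_s: 1.15
eef_pos: [0.255, -0.5729, 0.4012]
eef_rot: [0.005, 0.978, 0.208, 0.001]
wrist_force: [0.2, -0.8, 0.5]
gripper_width: 0.0855
grasp_force: 0.0
time_s: 1.57
eef_pos: [0.3123, -0.3916, 0.394]
eef_rot: [-0.001, 0.978, 0.208, 0.0]
wrist_force: [1.0, -1.5, -0.4]
gripper_width: 0.0852
grasp_force: 0.0
time_s: 1.98
eef_pos: [0.3697, -0.2163, 0.3941]
eef_rot: [-0.0, 0.978, 0.208, 0.001]
wrist_force: [1.1, 0.0, 0.8]
gripper_width: 0.0853
grasp_force: 0.0
time_s: 2.4
eef_pos: [0.4277, -0.0406, 0.3942]
eef_rot: [-0.0, 0.978, 0.209, 0.001]
wrist_force: [0.2, 0.1, 0.6]
gripper_width: 0.0853
grasp_force: 0.0
time_s: 2.82
eef_pos: [0.4855, 0.1355, 0.3941]
eef_rot: [-0.001, 0.978, 0.209, 0.001]
wrist_force: [0.3, -0.5, -0.3]
gripper_width: 0.0856
grasp_force: 0.0
time_s: 3.23
eef_pos: [0.5021, 0.2944, 0.3936]
eef_rot: [-0.001, 0.978, 0.209, 0.001]
wrist_force: [-0.9, -0.5, -0.3]
gripper_width: 0.0854
grasp_force: 0.0
3.2833 [0.50177127 0.2919299  0.39344421] [-2.61302550e-04  9.77791215e-01  2.09581181e-01  2.28258325e-05]
matchbox [([0.311, 0.341, 0.024], 0.88, [240, 255]), ([0.549, 0.306, 0.181], 0.69, [328, 133]), ([0.399, 0.517, 0.012], 0.62, [146, 155])]
lever_top [([0.442, 0.234, 0.138], 0.63, [345, 243])]
toaster [([0.539, 0.281, 0.166], 0.97, [348, 152])]
```

View pics/w1.png

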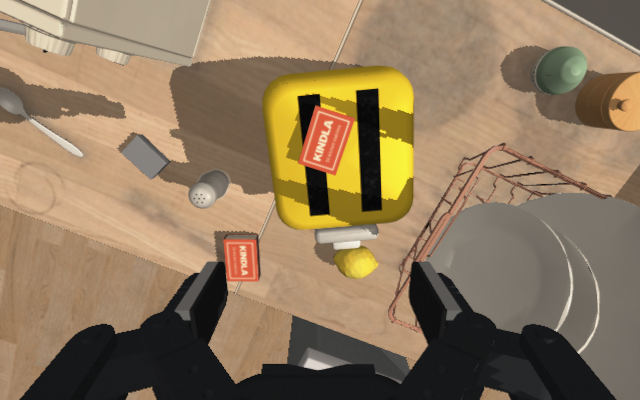

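The wrist view shows the matchbox at (326,140), turned about 20° to the toaster. The lever tab is the white block at (346,243), the lemon is in front of it at (355,262), and the shaker is at (207,190).

Run:
```python
from h import *
c=camera('wrist'); c['R']=np.array(c['R']);c['t']=np.array(c['t'])
hsv=cv2.cvtColor(c['pixels'],cv2.COLOR_RGB2HSV)
h,s,v=hsv[...,0].astype(int),hsv[...,1],hsv[...,2]
def rect(m,z):
    ys,xs=np.nonzero(m); P=np.array([ray(c,u,w,z)[:2] for u,w in zip(xs,ys)],np.float32)
    r=cv2.minAreaRect(P); print(np.round(r[0],3),np.round(r[1],3),r[2],'mean',P.mean(0).round(3),len(P)); print(np.round(cv2.boxPoints(r),3).tolist())
red=((h<9)|(h>172))&(s>110)&(v>80); m=red.copy(); m[:]=0; m[95:185,290:365]=red[95:185,290:365]; rect(m,0.18)
yel=(abs(h-27)<8)&(s>120)&(v>60); m[:]=0; m[60:238,255:425]=yel[60:238,255:425]; rect(m,0.14)
sl=np.zeros_like(m); blk=(v<60); sl[85:225,357:385]=blk[85:225,357:385]; rect(sl,0.165)
w=(s<50)&(v>150); m[:]=0; m[238:256,325:370]=w[238:256,325:370]; rect(m,0.138)
m[:]=0; m[224:246,300:390]=(s<60)[224:246,300:390]; rect(m,0.138)
st=get_state(); R=Ro.from_quat(np.roll(st['eef_rot'],-1)); print(R.as_matrix().round(3), st['eef_pos'])
cv2.imwrite('pics/crop2.png',cv2.resize(c['pixels'][205:285,290:400,::-1],None,fx=6,fy=6,interpolation=cv2.INTER_CUBIC))
```

```text
[0.542 0.306] [0.053 0.036] 5.971189498901367 mean [0.543 0.306] 1888
[[0.5130000114440918, 0.32100000977516174], [0.5170000195503235, 0.28600001335144043], [0.5699999928474426, 0.29100000858306885], [0.5669999718666077, 0.3269999921321869]]
[0.532 0.284] [0.16  0.148] 29.116252899169922 mean [0.537 0.286] 15840
[[0.4259999990463257, 0.3089999854564667], [0.49799999594688416, 0.18000000715255737], [0.6380000114440918, 0.257999986410141], [0.5659999847412109, 0.3869999945163727]]
[0.548 0.259] [0.114 0.018] 26.18734359741211 mean [0.547 0.261] 1992
[[0.49300000071525574, 0.24199999868869781], [0.5009999871253967, 0.22599999606609344], [0.6029999852180481, 0.2759999930858612], [0.5950000286102295, 0.2930000126361847]]
[0.44  0.234] [0.01  0.033] 23.931316375732422 mean [0.441 0.234] 206
[[0.42899999022483826, 0.24699999392032623], [0.44200000166893005, 0.21799999475479126], [0.45100000500679016, 0.22200000286102295], [0.43799999356269836, 0.25099998712539673]]
[0.449 0.237] [0.026 0.069] 23.93466567993164 mean [0.45  0.239] 1062
[[0.4230000078678131, 0.2630000114440918], [0.45100000500679016, 0.20000000298023224], [0.4749999940395355, 0.210999995470047], [0.44699999690055847, 0.27399998903274536]]
[[ 0.914  0.406 -0.   ]
 [ 0.406 -0.914 -0.   ]
 [-0.     0.    -1.   ]] [0.50172413 0.28807959 0.393923  ]
```

View pics/crop2.png

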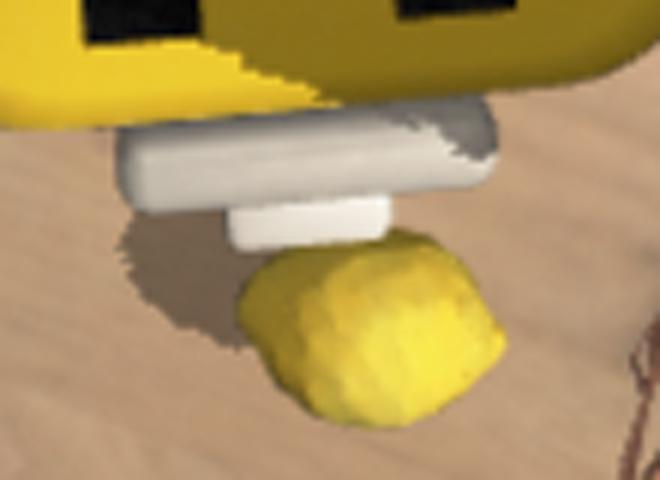

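```bash
python3 -m inch '[[0,0,19,44,1,105,0],[0,0,19,44,1,105,0],[0,0,19,44,1,105,0],[0,0,19,44,1,105,0],[0,0,19,44,1,105,0]]'
python3 -m inch '[[0,0,0,0,0,20,0],[0,0,0,0,0,38,0],[0,0,0,0,0,45,0],[0,0,0,0,0,45,0],[0,0,0,0,0,45,0]]'
python3 -m inch '[[0,0,0,0,0,0,0.3],[0,0,0,0,0,0,0.6],[0,0,0,0,0,0,0.8],[0,0,0,0,0,0,0.8],[0,0,0,0,0,0,0.8]]' 20
```

```text
time_s: 3.9
eef_pos: [0.5421, 0.3046, 0.2879]
eef_rot: [0.001, 0.999, 0.044, -0.001]
wrist_force: [0.2, -0.1, 0.7]
gripper_width: 0.0857
grasp_force: 0.0
time_s: 4.32
eef_pos: [0.5428, 0.306, 0.2457]
eef_rot: [-0.0, 0.999, 0.044, 0.001]
wrist_force: [0.6, 0.5, 0.2]
gripper_width: 0.085
grasp_force: 0.0
time_s: 4.73
eef_pos: [0.5427, 0.3062, 0.2447]
eef_rot: [-0.0, 0.999, 0.044, 0.0]
wrist_force: [-1.3, -0.6, 5.7]
gripper_width: 0.0369
grasp_force: 19.9
```

```bash
python3 -m inch '[[0,0,0,0,0,-40,0.8],[0,0,0,0,0,-80,0.8],[0,0,0,0,0,-120,0.8],[0,0,0,0,0,-140,0.8],[0,0,0,0,0,-140,0.8]]'
python3 -m inch '[[0,0,0,-13,30,0,0.8],[0,0,0,-26,60,0,0.8],[0,0,0,-38,90,0,0.8],[0,0,0,-51,120,0,0.8],[0,0,0,-64,147,0,0.8]]'
python3 -m inch '[[0,0,0,-13,30,0,0.8],[0,0,0,-26,60,0,0.8],[0,0,0,-38,90,0,0.8],[0,0,0,-51,120,0,0.8],[0,0,0,-64,147,0,0.8]]'
python3 -m inch '[[0,0,0,-13,30,0,0.8],[0,0,0,-26,60,0,0.8],[0,0,0,-38,90,0,0.8],[0,0,0,-51,120,0,0.8],[0,0,0,-64,147,0,0.8]]'
python3 -m inch '[[0,0,0,-13,30,0,0.8],[0,0,0,-26,60,0,0.8],[0,0,0,-38,90,0,0.8],[0,0,0,-51,120,0,0.8],[0,0,0,-64,147,0,0.8]]'
python3 -m inch '[[0,0,0,0,0,0,0.8],[0,0,0,0,0,0,0.8],[0,0,0,0,0,0,0.8]]'
python3 - <<'E'
from h import *
c=camera('wrist'); save(c,'w2')
s=get_state(); print(s['time_s'],s['eef_pos'],s['eef_rot'])
c['R']=np.array(c['R']);c['t']=np.array(c['t'])
for l in ('matchbox','bowl','jar'):
  print(l,[(np.round(b['at'],3).tolist(),round(b['p'],2),proj(c,b['at']).astype(int).tolist()) for b in boxes_of(c,l)][:4])
m=silhouettes(c,'bowl')[0]['mask']
ys,xs=np.nonzero(m); P=np.array([ray(c,u,w,0.067)[:2] for u,w in zip(xs,ys)],np.float32)
print(cv2.minEnclosingCircle(P))
E
```

```text
time_s: 5.15
eef_pos: [0.544, 0.307, 0.39]
eef_rot: [-0.002, 0.999, 0.044, 0.004]
wrist_force: [0.5, 0.3, 0.3]
gripper_width: 0.0366
grasp_force: 20.7
time_s: 5.57
eef_pos: [0.4904, 0.1525, 0.3829]
eef_rot: [0.0, 0.999, 0.044, -0.001]
wrist_force: [0.2, 0.4, 0.3]
gripper_width: 0.0368
grasp_force: 20.7
time_s: 5.98
eef_pos: [0.4394, 0.0005, 0.3831]
eef_rot: [0.0, 0.999, 0.044, -0.001]
wrist_force: [1.0, -1.6, -0.7]
gripper_width: 0.0368
grasp_force: 20.7
time_s: 6.4
eef_pos: [0.3885, -0.1514, 0.3832]
eef_rot: [-0.0, 0.999, 0.044, -0.0]
wrist_force: [0.1, 1.1, 0.5]
gripper_width: 0.0366
grasp_force: 20.7
time_s: 6.82
eef_pos: [0.3375, -0.3035, 0.3831]
eef_rot: [-0.0, 0.999, 0.043, -0.0]
wrist_force: [0.3, -0.4, -0.2]
gripper_width: 0.0362
grasp_force: 20.7
time_s: 7.07
eef_pos: [0.3383, -0.3016, 0.3832]
eef_rot: [-0.001, 0.999, 0.043, -0.0]
wrist_force: [-0.1, -0.0, -0.6]
gripper_width: 0.0366
grasp_force: 20.7
7.1167 [ 0.33858715 -0.30126139  0.38335526] [-5.19874780e-04  9.99044824e-01  4.36931685e-02 -2.74999852e-04]
matchbox [([0.347, -0.301, 0.318], 0.94, [317, 252])]
bowl [([0.429, -0.302, 0.02], 0.71, [324, 85])]
jar [([0.517, -0.241, 0.017], 0.79, [280, 3])]
((0.42073166370391846, -0.30063870549201965), 0.07532535493373871)
```

View pics/w2.png

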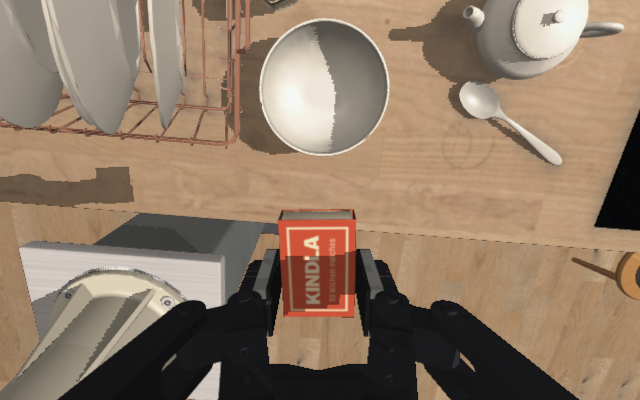

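The bowl's rim circle is centred at (324,87), which puts the bowl at about (0.421, -0.301). The box is held squarely between the fingers at (317,265), and the rack edge at (237,100) clears the hand.

```bash
python3 -m inch '[[0,0,0,40,3,15,0.8],[0,0,0,75,6,35,0.8],[0,0,0,82,7,75,0.8],[0,0,0,82,7,110,0.8],[0,0,0,82,7,140,0.8]]'
python3 -m inch '[[0,0,0,0,0,35,0.8],[0,0,0,0,0,70,0.8],[0,0,0,0,0,100,0.8],[0,0,0,0,0,120,0.8],[0,0,0,0,0,130,0.8]]'
python3 -m inch '[[0,0,0,0,0,5,0.8],[0,0,0,0,0,7,0.8],[0,0,0,0,0,7,0.8],[0,0,0,0,0,7,0.8]]'
python3 -m inch '[[0,0,0,0,0,0,0.4],[0,0,0,0,0,0,0.32],[0,0,0,0,0,0,0.32],[0,0,0,0,0,0,0.32],[0,0,0,0,0,0,0.32]]'
python3 -m inch '[[0,0,0,0,0,-15,0.32],[0,0,0,0,0,-40,0.32],[0,0,0,0,0,-80,0.32],[0,0,0,0,0,-120,0.32],[0,0,0,0,0,-150,0.32]]'
python3 -m inch '[[0,0,0,-10,0,-40,0.32],[0,0,0,-30,0,-80,0.32],[0,0,0,-60,0,-110,1],[0,0,0,-80,0,-130,1],[0,0,0,-80,0,-130,1]]'
python3 - <<'E'
from h import *
c=camera('wrist'); save(c,'w3')
c['R']=np.array(c['R']);c['t']=np.array(c['t'])
for l in ('matchbox','bowl','jar'):
  print(l,[(np.round(b['at'],3).tolist(),round(b['p'],2),proj(c,b['at']).astype(int).tolist()) for b in boxes_of(c,l)][:4])
E
```

```text
time_s: 7.73
eef_pos: [0.4215, -0.3006, 0.2417]
eef_rot: [-0.0, 0.999, 0.045, -0.0]
wrist_force: [0.2, 0.6, -1.3]
gripper_width: 0.0366
grasp_force: 20.7
time_s: 8.15
eef_pos: [0.4201, -0.3005, 0.1113]
eef_rot: [-0.001, 0.999, 0.044, -0.001]
wrist_force: [-0.0, 0.7, -0.5]
gripper_width: 0.0367
grasp_force: 20.7
time_s: 8.48
eef_pos: [0.4216, -0.3023, 0.1081]
eef_rot: [0.001, 0.999, 0.044, 0.001]
wrist_force: [0.2, 0.6, 0.0]
gripper_width: 0.0366
grasp_force: 20.7
time_s: 8.9
eef_pos: [0.421, -0.3019, 0.1071]
eef_rot: [0.0, 0.999, 0.044, 0.0]
wrist_force: [-0.2, -0.2, 0.1]
gripper_width: 0.0583
grasp_force: 0.0
time_s: 9.32
eef_pos: [0.4211, -0.3021, 0.2598]
eef_rot: [0.001, 0.999, 0.044, 0.001]
wrist_force: [1.0, -0.6, 1.0]
gripper_width: 0.0578
grasp_force: 0.0
time_s: 9.73
eef_pos: [0.3393, -0.3097, 0.3918]
eef_rot: [0.003, 0.999, 0.043, 0.002]
wrist_force: [0.7, -1.0, -0.5]
gripper_width: 0.0224
grasp_force: 0.0
matchbox [([0.427, -0.298, 0.024], 0.75, [312, 88])]
bowl [([0.427, -0.298, 0.026], 0.89, [313, 88])]
jar [([0.515, -0.246, 0.026], 0.6, [275, 7])]
```

View pics/w3.png

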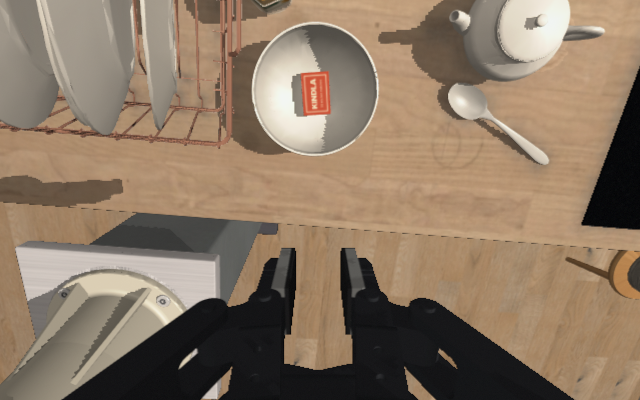

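The matchbox lies flat in the middle of the bowl at (315,93) and has been let go. The fingers are closing, so the lever is next.

```bash
python3 -m inch '[[0,0,0,44,-176,0,1],[0,0,0,44,-176,0,1],[0,0,0,44,-176,0,1],[0,0,0,44,-176,0,1],[0,0,0,44,-176,0,1]]' 40
python3 -m inch '[[0,0,0,44,-176,0,1],[0,0,0,44,-176,0,1],[0,0,0,44,-176,0,1],[0,0,0,44,-176,0,1],[0,0,0,44,-176,0,1]]'
python3 -m inch '[[0,0,0,44,-176,0,1],[0,0,0,44,-176,0,1],[0,0,0,44,-176,0,1],[0,0,0,44,-176,0,1],[0,0,0,44,-176,0,1]]'
python3 -m inch '[[0,0,-20,0,0,60,1],[0,0,-20,0,0,60,1],[0,0,-20,0,0,60,1],[0,0,-20,0,0,60,1],[0,0,-20,0,0,60,1]]'
python3 -m inch '[[0,10,0,-20,0,60,1],[0,10,0,-20,0,60,1],[0,10,0,-20,0,60,1],[0,10,0,-20,0,60,1],[0,10,0,-20,0,60,1]]'
python3 - <<'E'
from h import *
c=camera('wrist'); save(c,'w4')
c['R']=np.array(c['R']);c['t']=np.array(c['t'])
for l in ('lever_top','toaster'):
  print(l,[(np.round(b['at'],3).tolist(),round(b['p'],2),proj(c,b['at']).astype(int).tolist()) for b in boxes_of(c,l)][:4])
s=get_state(); R=Ro.from_quat(np.roll(s['eef_rot'],-1)).as_matrix(); print(s['eef_pos'],R.round(3)); tip=s['eef_pos']+R[:,2]*tcp_to_tips
print('tip',tip,'yaw',np.degrees(np.arctan2(R[1,0],R[0,0])))
E
```

```text
time_s: 10.35
eef_pos: [0.3698, -0.1255, 0.3853]
eef_rot: [-0.001, 0.999, 0.045, -0.001]
wrist_force: [0.4, -0.4, -0.9]
gripper_width: -0.0001
grasp_force: 0.0
time_s: 10.77
eef_pos: [0.3985, 0.0542, 0.3855]
eef_rot: [-0.001, 0.999, 0.045, -0.001]
wrist_force: [-0.2, -0.9, -0.1]
gripper_width: 0.0002
grasp_force: 0.0
time_s: 11.18
eef_pos: [0.4269, 0.2338, 0.385]
eef_rot: [-0.0, 0.999, 0.045, -0.001]
wrist_force: [0.2, -0.4, -0.4]
gripper_width: 0.0
grasp_force: 0.0
time_s: 11.6
eef_pos: [0.4266, 0.2289, 0.3258]
eef_rot: [0.0, 0.977, 0.215, -0.001]
wrist_force: [0.6, 0.2, 0.9]
gripper_width: -0.0
grasp_force: 0.0
time_s: 12.02
eef_pos: [0.4102, 0.221, 0.2689]
eef_rot: [-0.019, 0.973, 0.215, 0.086]
wrist_force: [0.5, 0.0, 0.1]
gripper_width: 0.0001
grasp_force: 0.0
lever_top [([0.444, 0.233, 0.132], 0.71, [323, 198])]
toaster [([0.502, 0.268, 0.165], 0.58, [312, 88])]
[0.4106904  0.22128129 0.26895067] [[ 0.893  0.422  0.16 ]
 [ 0.415 -0.907  0.075]
 [ 0.176 -0.    -0.984]]
tip [0.42228681 0.22670392 0.19748824] yaw 24.943975568320486
```

View pics/w4.png

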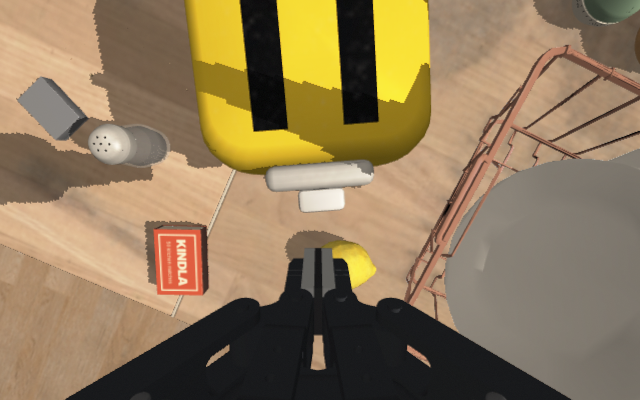

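The tab shows at columns 299–345, rows 190–212, and the closed fingertips at (318,255). I'll turn the tab edges into positions.

Run:
```python
from h import *
c=camera('wrist'); c['R']=np.array(c['R']);c['t']=np.array(c['t'])
s=get_state(); R=Ro.from_quat(np.roll(s['eef_rot'],-1)).as_matrix(); tip=s['eef_pos']+R[:,2]*tcp_to_tips
e=np.array([.906,.423]); n=np.array([.423,-.906])
for u,v in [(322,190),(322,200),(322,208),(322,212),(299,200),(345,200)]:
    P=ray(c,u,v,.138); d=P[:2]-tip[:2]; print(u,v,P.round(4),'rel tip e,n mm',(d@e*1e3).round(1),(d@n*1e3).round(1))
print(c['pixels'][184:218,322].tolist()); print(tip)
```

```text
322 190 [0.45   0.2369 0.138 ] rel tip e,n mm 29.9 2.5
322 200 [0.4438 0.234  0.138 ] rel tip e,n mm 23.0 2.5
322 208 [0.4388 0.2317 0.138 ] rel tip e,n mm 17.5 2.5
322 212 [0.4363 0.2305 0.138 ] rel tip e,n mm 14.7 2.5
299 200 [0.4373 0.2482 0.138 ] rel tip e,n mm 23.1 -13.2
345 200 [0.4504 0.2198 0.138 ] rel tip e,n mm 23.0 18.1
[[208, 196, 181], [198, 188, 173], [185, 176, 161], [168, 158, 146], [145, 138, 126], [107, 102, 95], [142, 136, 126], [222, 214, 198], [236, 228, 218], [236, 229, 218], [238, 231, 220], [239, 232, 222], [239, 232, 221], [238, 231, 221], [239, 232, 221], [238, 231, 220], [238, 231, 220], [237, 231, 220], [237, 231, 220], [237, 231, 220], [237, 231, 219], [237, 231, 220], [238, 231, 220], [237, 230, 219], [237, 230, 219], [236, 229, 218], [234, 226, 213], [221, 210, 194], [158, 140, 122], [196, 163, 131], [197, 165, 133], [198, 165, 132], [197, 164, 132], [195, 163, 130]]
[0.42193964 0.22649574 0.19711316]
```

```bash
python3 -m inch '[[0,0,0,13,2,25,1],[0,0,0,9,2.5,50,1],[0,0,0,9,2.5,52,1],[0,0,0,9,2.5,52,1],[0,0,0,9,2.5,52,1]]'
python3 -m inch '[[0,0,0,-0.7,0,4,1],[0,0,0,-0.7,0,4,1],[0,0,0,-0.7,0,4,1]]'
python3 -m inch '[[0,0,0,-0.7,0,4,1],[0,0,0,-0.7,0,4,1],[0,0,0,-0.7,0,4,1]]'
python3 -m inch '[[0,0,0,-0.7,0,4,1],[0,0,0,-0.7,0,4,1],[0,0,0,-0.7,0,4,1]]'
python3 -m inch '[[0,0,0,-0.7,0,4,1],[0,0,0,-0.7,0,4,1],[0,0,0,-0.7,0,4,1]]'
```

```text
time_s: 12.63
eef_pos: [0.4263, 0.2257, 0.2181]
eef_rot: [-0.019, 0.973, 0.215, 0.085]
wrist_force: [-0.3, -0.0, -0.1]
gripper_width: 0.0004
grasp_force: 0.0
time_s: 12.88
eef_pos: [0.426, 0.2256, 0.2139]
eef_rot: [-0.019, 0.973, 0.216, 0.086]
wrist_force: [-0.1, 0.1, 0.6]
gripper_width: 0.0002
grasp_force: 0.0
time_s: 13.13
eef_pos: [0.4263, 0.2257, 0.2095]
eef_rot: [-0.019, 0.973, 0.216, 0.086]
wrist_force: [0.8, 0.6, 3.4]
gripper_width: -0.0002
grasp_force: 1.3
time_s: 13.38
eef_pos: [0.4263, 0.2257, 0.2054]
eef_rot: [-0.019, 0.973, 0.216, 0.086]
wrist_force: [0.4, 0.7, 3.8]
gripper_width: 0.0001
grasp_force: 2.3
time_s: 13.63
eef_pos: [0.4259, 0.2255, 0.201]
eef_rot: [-0.019, 0.973, 0.216, 0.085]
wrist_force: [1.2, 1.0, 2.4]
gripper_width: -0.0001
grasp_force: 1.0
```

```bash
python3 -m inch '[[0,0,0,-0.9,0,5,1],[0,0,0,-1.8,0,10,1],[0,0,0,-1.8,0,10,1]]'
python3 -m inch '[[0,0,0,-0.9,0,5,1],[0,0,0,-1.8,0,10,1],[0,0,0,-1.8,0,10,1]]'
python3 -m inch '[[0,0,0,-0.7,0,4,1],[0,0,0,-0.7,0,4,1]]'
python3 -m inch '[[0,0,0,-0.5,0,3,1],[0,0,0,-0.5,0,3,1]]'
python3 -m inch '[[0,0,0,-0.5,0,3,1],[0,0,0,-0.5,0,3,1]]'
python3 -m inch '[[0,0,0,-0.4,0,2.5,1],[0,0,0,-0.4,0,2.5,1],[0,0,0,-0.4,0,2.5,1]]'
python3 - <<'E'
from h import *
c=camera('wrist'); cv2.imwrite('pics/w5.png',cv2.resize(c['pixels'][130:300,220:420,::-1],None,fx=3.5,fy=3.5,interpolation=cv2.INTER_CUBIC))
for n in ('wrist','top'):
  c=camera(n)
  print(n,[(np.round(b['at'],3).tolist(),round(b['p'],2)) for b in boxes_of(c,'lever_top')])
s=get_state(); print(s['eef_pos'],s['wrist_force'])
E
```

```text
time_s: 13.88
eef_pos: [0.4259, 0.2255, 0.1903]
eef_rot: [-0.019, 0.973, 0.216, 0.085]
wrist_force: [0.6, 0.3, 5.4]
gripper_width: -0.0
grasp_force: 2.5
time_s: 14.13
eef_pos: [0.4259, 0.2255, 0.1802]
eef_rot: [-0.019, 0.973, 0.216, 0.085]
wrist_force: [-0.8, 1.1, 4.5]
gripper_width: 0.0
grasp_force: 2.6
time_s: 14.3
eef_pos: [0.4259, 0.2255, 0.1765]
eef_rot: [-0.019, 0.973, 0.216, 0.085]
wrist_force: [-0.7, 0.1, 5.1]
gripper_width: -0.0001
grasp_force: 3.1
time_s: 14.47
eef_pos: [0.4259, 0.2255, 0.1735]
eef_rot: [-0.019, 0.973, 0.216, 0.085]
wrist_force: [0.6, 0.3, 3.7]
gripper_width: -0.0
grasp_force: 2.0
time_s: 14.63
eef_pos: [0.4259, 0.2255, 0.1704]
eef_rot: [-0.019, 0.973, 0.216, 0.085]
wrist_force: [0.3, 0.5, 3.7]
gripper_width: -0.0003
grasp_force: 1.6
time_s: 14.88
eef_pos: [0.4259, 0.2255, 0.1681]
eef_rot: [-0.019, 0.973, 0.216, 0.085]
wrist_force: [-0.6, 0.1, 4.6]
gripper_width: -0.0001
grasp_force: 2.3
wrist [([0.41, 0.396, 0.061], 0.49)]
top []
[0.42592755 0.22553333 0.16812813] [-0.81105497 -0.51062998  5.24729594]
```

View pics/w5.png

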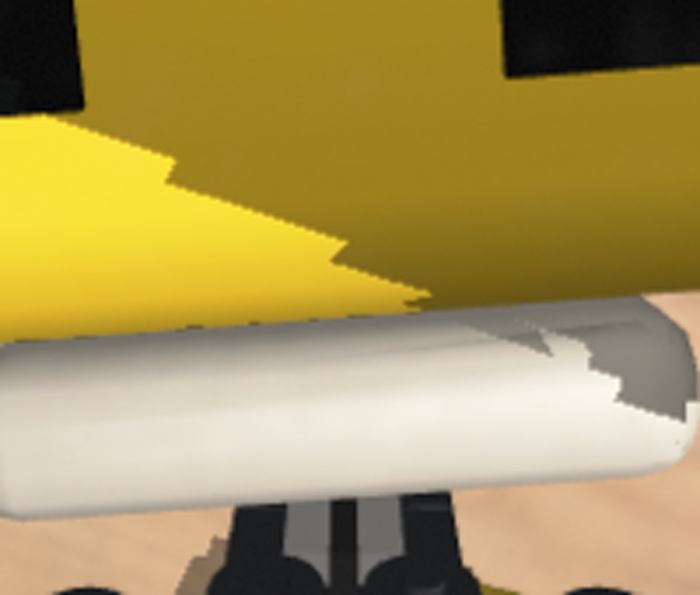

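The tips are on the tab just in front of the grey panel. The force ripple and the travel from first contact both put the lever at about 0.042, so I'll hold there, check the force and hand in.

```bash
python3 -m inch '[[0,0,0,0,0,0,1],[0,0,0,0,0,0,1],[0,0,0,0,0,0,1],[0,0,0,0,0,0,1],[0,0,0,0,0,0,1]]'
python3 -m inch '[[0,0,0,0,0,0,1],[0,0,0,0,0,0,1],[0,0,0,0,0,0,1],[0,0,0,0,0,0,1],[0,0,0,0,0,0,1]]' && python3 -c "
from station import *
print(sign_off())"
```

```text
time_s: 15.55
eef_pos: [0.4259, 0.2255, 0.1681]
eef_rot: [-0.019, 0.973, 0.216, 0.085]
wrist_force: [-0.5, -0.8, 5.9]
gripper_width: 0.0002
grasp_force: 2.7
time_s: 15.97
eef_pos: [0.4259, 0.2255, 0.1681]
eef_rot: [-0.019, 0.973, 0.216, 0.085]
wrist_force: [-0.4, 0.5, 6.3]
gripper_width: 0.0004
grasp_force: 2.7
the job is handed in; nothing more can be done
None
```

The matchbox is in the scrap bowl, let go, and the fingers are holding the lever at about 42 mm (third click, estimated from travel and force) with about 6 N; I handed the job in at about 16 s, and no verdict came back.

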